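# Back the blue wire dispenser's ratchet wheel off by one notch

### The job

The blue wire dispenser has been wound on one notch too far. With the fingertips only, nothing gripped, push the red thumb lever of its ratchet pawl over to the left so that the pawl lifts out of the wheel and stays up, push a black-knobbed spoke of the blue wheel to turn the wheel backward (its top toward the left, seen from the robot) by one notch and no further, then push the lever back to the right so that the pawl drops fully into the new notch. Be gentle, leave the green dispenser and the other things on the bench alone, and finish clear of everything.

Things in the scene. Friction and masses are not known exactly. Their poses are not given: they have to be found in the camera images.
- blue_dispenser: Wire dispenser with a blue ratchet wheel, fixed to the worktop by a grey base plate 142x220x10 mm. The one to work on. Origin: on the worktop under the wheel; x = along the axle, away from the robot; y = left; z up; yaw within 0.2 rad. Axle 110 mm high. Toothed disc 118 mm across at x -6..6 mm; five spokes 72 degrees apart at x = -50 mm; bearing plates and a blue reel behind (x > 15 mm, up to 147 mm high)
- blue_wheel (a joint): Blue wheel angle, rad: within 0.03 of 0 at the start. Positive = forward (top to the right seen from the robot; the pawl lets it pass), negative = backward (top to the left; blocked unless the pawl is lifted). Ten notches: one is 0.628 rad. Friction (about 2 N at a knob) keeps it where it is left. With the pawl in a notch it has about 0.07 rad of play either way.
- blue_spoke_tip (a point): Centre of the black ball knob, 18 mm across, on the end of the steel spoke (9 mm thick) that points up at the start, 18 degrees right of straight up: 88 mm from the axle, 50 mm in front of the toothed disc, 194 mm above the worktop. After one notch backward it points 18 degrees left of straight up, at the same height.
- blue_pawl (a joint): Angle of the blue dispenser's pawl, rad. 0 = down, nose fully in a notch; grows as the lever goes left; the nose clears the teeth from 0.3; stop at 0.95. Overbalances near 0.45: above, its weight carries it left to the stop, where it stays; below, it falls right into the wheel. Needs about 1 N at the lever. Partly or wholly on a tooth it stays above 0.03.
- blue_lever_tip (a point): Centre of the red ball knob, 20 mm across, atop the pawl's upright steel lever (8 mm thick), in the toothed disc's plane. It swings at 105 mm radius about the pivot, 78 mm left of the axle and 98 mm above the worktop. Pawl down: 46 mm right of the pivot, 192 mm above the worktop; lifted to the stop: 49 mm left of it, 191 mm above.
- green_dispenser: Wire dispenser with a green ratchet wheel, fixed to the worktop by a grey base plate 142x220x10 mm. Same make; leave it alone. Origin: on the worktop under the wheel; x = along the axle, away from the robot; y = left; z up; yaw within 0.2 rad. Axle 110 mm high. Toothed disc 118 mm across at x -6..6 mm; five spokes 72 degrees apart at x = -50 mm; bearing plates and a green reel behind (x > 15 mm, up to 147 mm high)
- green_wheel (a joint): Wheel angle of the green dispenser, like blue_wheel; must not turn.
- green_pawl (a joint): Pawl angle of the green dispenser, like blue_pawl; must stay down (0).
- side_cutters: Bystander, loose: wire side cutters, black handles, 39x130x13 mm, lying; origin under its centre.
- bin_orange: Bystander, loose: small orange parts bin with clear lid, 54x53x35 mm; origin under its centre.
- bin_slate: Bystander, loose: small grey-blue parts bin with clear lid, 54x53x35 mm; origin under its centre.
- tweezers: Bystander, loose: orange tweezers, 14x107x8 mm, lying; origin under its centre.

How it is judged:
By the outcome, as a careful person would: the job done as asked, in the order asked, and still so for the second after the job is handed in, with the robot touching nothing.
It also fails if it takes over 59 s, if anything falls off the work surface, if the arm or the gripper's body presses on something with over 40 N, if the wrist force passes 120 N, or if a joint passes its speed limit or range.

### The arm

A 6-joint arm with a two-finger parallel gripper is mounted at the origin on a cart in front of the work surface, level with it; the furniture and walls round the work are solid. World frame = base frame: x ahead of the robot, y to its left, z up, the work surface at z = 0. Lengths are in mm, angles in rad, forces in N, time in s.
With the tool pointing down it reaches from about 375 to 900 mm from the base axis. Payload 3.1 kg.
Tool frame: the origin (TCP) lies on the centre line of the jaws, within the pads' length; the fingertips stand 19 mm ahead of it and the grasp point (between the pads) is the TCP; z points along the fingers, y is the line along which they close (so a half turn about z gives the same grasp; the last joint's range is limited). The gripper opens to 85 mm and grips with 20 to 120 N. Pads are 22 mm wide; open, the fingers measure 114 mm over their backs; the gripper's body (76 mm by 85 mm) begins 54 mm behind the grasp point. The pads swing forward as they close: fully open they stand 13 mm farther back than shut.
Start: joints at [1.002, 0.527, 1.433, -0, 1.181, -0.178], TCP at [237.46, 578.108, 250.31] pointing down, gripper open.
Joint ranges: [-3.08, 3.08], [-0.75, 2.2], [0.22, 2.44], [-1.43, 4.57], [0, 2.65], [-2.85, 2.85]. Speed limits (rad/s): [2.79, 2.79, 3.14, 3.14, 3.14, 3.14].

### API

Orientations are given as a unit quaternion [w, x, y, z].
In Python, from rig import readout, snapshot, order gives the robot as it stands. The module is installed in compiled form; this text tells all that it offers.
- The arm moves only by the shell command python3 -m crank 'ROWS' [OPENING] [FORCE]. ROWS is JSON, a list of rows, each an object with "offset": the shift along the tool's x, y, z in m, a list of three; "dr": the turn, a rotation vector about the tool's x, y, z in degrees, a list of three. In form: [{"offset": [x, y, z], "dr": [wx, wy, wz]}, ...]. A call has 1 to 8 rows; each row is the pose to reach, as a shift and turn from the pose commanded when the call began, along the tool's axes at that moment; what a row does not reach only later rows make up. A row lasts 1/8 s, in which the tool goes at most 62.5 mm and 10.7 degrees, less where a joint would pass 70% of its speed; a pose out of reach is approached as far as the arm can. A call with a gripper value outside its range is refused whole. OPENING is the opening, from -1 (shut) to 1 (fully open), set as the call begins (- or left out, the last holds). The fingers move at their own pace and stop on an object; FORCE is the grip in N (left out, the last holds). Time passes only in rows, so rows that repeat a pose let the fingers close. It gives the time, the measured TCP pose, the force, the opening and the grip force at its end, in the units of the state.
- readout.sense(): the state, without advancing time (a new reading comes with each control period).
- snapshot(name): name is "scene" or "top"; returns a dict with "pixels" (384x512x3 uint8, blue, green, red), "z_map" (384x512 float32, mm along the optical axis (not along the pixel's ray), 0 where there is no reading), "K" (3x3 intrinsics, pixels), "view" (4x4, takes a point from world to camera coordinates). Camera axes: x right, y down, z forward; pixel columns grow to the right and rows downward; lengths in mm; the calibration is good to about 2 mm. A picture is of the moment at which its call begins.
- order.sign_off(): hands the job in; it is judged then, once.
The state is a dict: "time_s": time; "joint_positions": joint angles; "dq": joint speeds; "joint_efforts": joint torques, N m; "tcp_pos": TCP position; "orientation": TCP orientation; "ft_force": force on the tool from outside, world axes, zero at the start; "ft_torque": the same for the moment, N m; "gripper_width": finger opening in mm; "gripper_force": force on a finger pad.
Only numpy, scipy, OpenCV 4.12 (cv2) and the standard library are available. Lean on these libraries where they do the work, as an engineer would, in place of code of your own. Each camera call takes 0.05 s, during which the arm holds its last target. There are 200 camera calls.

## Working session

There is one attempt and no reset: what is moved stays moved. The work goes in short steps, Python scripts to look and compute and a shell command to move; the robot and the scene stay as the last step left them, time stands still between calls to the robot, and variables do not carry over. Pictures are saved under pics/ and viewed, at most 10 in all, crops included, and the job is handed in when it is done.

```bash
mkdir -p pics
cat > h.py <<'E'
import numpy as np, cv2
from rig import readout, snapshot, order
def pts(s):
    z=s["z_map"].astype(float);K=np.array(s["K"]);V=np.array(s["view"])
    v,u=np.mgrid[:z.shape[0],:z.shape[1]]
    c=np.stack([(u-K[0,2])/K[0,0]*z,(v-K[1,2])/K[1,1]*z,z],-1)
    return (c-V[:3,3])@V[:3,:3], z>0
def proj(s,p):
    V=np.array(s["view"]);c=V[:3,:3]@np.array(p)+V[:3,3];q=np.array(s["K"])@c;return q[:2]/q[2]
E
python3 - <<'E'
from h import *
a=snapshot("scene");b=snapshot("top")
cv2.imwrite("pics/a.png",a["pixels"]);cv2.imwrite("pics/b.png",b["pixels"])
for s in(a,b):
    V=np.array(s["view"]);print(-V[:3,:3].T@V[:3,3], V[2,:3])
print(readout.sense())
E
```

```text
[ -273.02426314 -1012.86078486   821.12133348] [ 0.52700108  0.69302198 -0.49192519]
[ 289.87972279  -37.65748287 1579.93405917] [ 0.12382975 -0.02046537 -0.99209242]
{'time_s': 0.1, 'joint_positions': array([ 1.00246495e+00,  5.28389410e-01,  1.43380164e+00, -2.78918292e-06,
        1.18138120e+00, -1.78504560e-01]), 'dq': array([-7.95050577e-05, -1.81374796e-03, -2.40282744e-03, -2.69541269e-04,
       -1.43986610e-03, -2.76847015e-03]), 'joint_efforts': array([ 1.72939876e-04, -4.43307388e+01, -1.78586286e+01, -2.13164321e-04,
        3.92084738e-03,  8.10033043e-06]), 'tcp_pos': array([237.15688285, 577.59172852, 249.41273114]), 'orientation': array([-3.59876852e-04,  1.93680966e-01,  9.81064067e-01, -9.22055765e-04]), 'ft_force': array([-0.01158717,  0.17884826,  0.02383252]), 'ft_torque': array([-0.0115002 ,  0.02191595,  0.07062132]), 'gripper_force': 0.0, 'gripper_width': 85.16468242817008}
```

View pics/a.png

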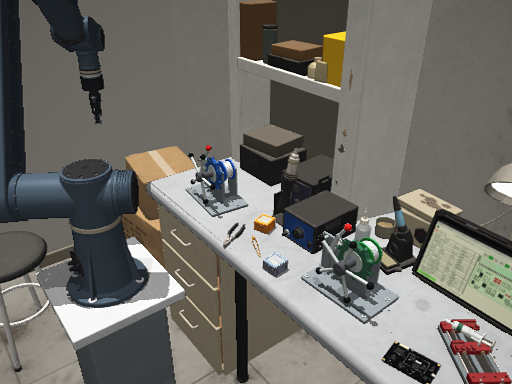

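View pics/b.png

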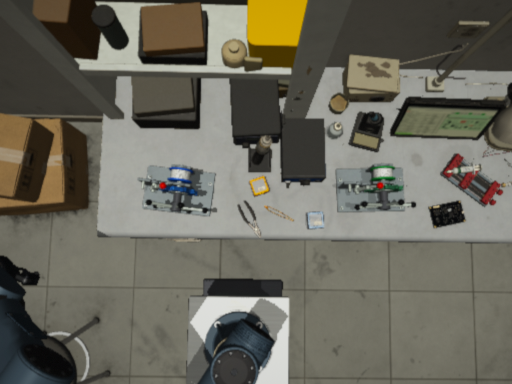

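Scene view: blue dispenser at about (213,175) with its red knob at (208,148), gripper at (97,115). Top view: blue dispenser at (180,190) with its red knob at (163,185), and the green one at (370,190).

Run:
```python
from h import *
a=snapshot("scene");b=snapshot("top")
A=cv2.resize(a["pixels"][135:220,170:260],None,fx=6.6,fy=6.6,interpolation=cv2.INTER_CUBIC)
B=cv2.resize(b["pixels"][155:225,130:225],None,fx=6.6,fy=6.6,interpolation=cv2.INTER_CUBIC)
cv2.imwrite("pics/c.png",B); cv2.imwrite("pics/d.png",A)
def ctr(s,box):
    x0,y0,x1,y1=box;im=s["pixels"].astype(int)
    m=(im[...,2]>110)&(im[...,1]<60)&(im[...,0]<60);k=np.zeros_like(m);k[y0:y1,x0:x1]=1;m&=k
    ys,xs=np.nonzero(m);P,v=pts(s);return np.array([xs.mean(),ys.mean()]),m.sum(),np.median(P[m],0)
ca=ctr(a,(170,135,260,220));cb=ctr(b,(130,155,225,225));print(ca,cb)
def M(s):return np.array(s["K"])@np.array(s["view"])[:3]
X=cv2.triangulatePoints(M(a),M(b),ca[0].reshape(2,1),cb[0].reshape(2,1));X=(X[:3]/X[3]).ravel();print("lever",X,proj(a,X)-ca[0],proj(b,X)-cb[0])
# base plate and blue region
P,v=pts(b);k=np.zeros_like(v);k[155:225,130:225]=1
m=v&k.astype(bool)&(P[...,2]>6)&(P[...,2]<16)
r=cv2.minAreaRect(P[m][:,:2].astype(np.float32));print(m.sum(),r)
im=b["pixels"].astype(int)
bl=k.astype(bool)&(im[...,0]>im[...,2]+60);print("blue",P[bl].min(0),P[bl].max(0),cv2.minAreaRect(P[bl][:,:2].astype(np.float32)))
bk=v&k.astype(bool)&(im.max(-1)<50)&(P[...,2]>25);n,l,st,c=cv2.connectedComponentsWithStats(bk.astype(np.uint8))
for i in range(1,n):
    if st[i,4]>3: print(c[i],st[i,4],np.median(P[l==i],0))
# surroundings: heights map extents near dispenser
for x in range(350,1000,50): print(x,[int(P[v&(abs(P[...,0]-x)<12)&(abs(P[...,1]-y)<12)][:,2].max(initial=-1)) for y in range(100,700,50)])
```

```text
(array([207.84210526, 146.94736842]), np.int64(19), array([473.66058723, 217.71003522, 195.63791117])) (array([162.375  , 185.15625]), np.int64(32), array([476.68269211, 220.00219609, 200.01561301]))
lever [476.77055758 221.30950632 193.69766046] [ 0.3373969  -0.02680595] [-0.18640933  0.30013925]
1787 ((490.5120849609375, 208.56248474121094), (225.66920471191406, 305.9582214355469), 1.1288211345672607)
blue [463.94000556 134.50485097 101.40755499] [541.1771645  221.87589552 170.94589906] ((503.0311584472656, 175.39285278320312), (88.54227447509766, 70.88646697998047), 84.74862670898438)
[193.  172.2] 5 [542.66892831 154.08348599  30.0286823 ]
[148.14285714 182.92857143] 14 [501.22944904 289.14877457  68.75280731]
[189.83333333 187.33333333] 12 [488.28234648 155.85048004  79.04329087]
[180.14285714 196.14285714] 7 [455.62140932 181.10886677 114.89629033]
[148.64705882 202.        ] 17 [430.91362483 263.14618743 168.49935306]
[179.94736842 205.23684211] 38 [420.99115166 169.29590453 199.5919848 ]
[154.4 206.2] 5 [429.170446   267.56584148  65.70196856]
[204.68421053 209.84210526] 19 [414.77335172 105.10274741 118.0841597 ]
[188.5        211.33333333] 6 [417.86964765 164.84996387  35.48754441]
350 [9, 6, 7, 6, 9, 6, 8, 8, -1, -1, -1, -1]
400 [125, 13, 8, 11, 7, 8, 11, 8, -1, -1, -1, -1]
450 [17, 20, 128, 165, 17, 9, 9, 9, -1, -1, -1, -1]
500 [20, 140, 152, 116, 132, 8, 11, 9, -1, -1, -1, -1]
550 [19, 129, 149, 17, 19, 7, 9, 13, -1, -1, -1, -1]
600 [10, 9, 9, 11, 8, 11, 11, 8, -1, -1, -1, -1]
650 [9, 11, 10, 8, 13, 12, 9, 11, -1, -1, -1, -1]
700 [10, 121, 162, 169, 169, 107, 13, 7, -1, -1, -1, -1]
750 [508, 510, 508, 472, 438, 620, 736, 2, -1, -1, -1, -1]
800 [509, 509, 509, 472, 555, 622, 622, -1, -1, -1, -1, -1]
850 [509, 510, 512, 471, 423, 551, 10, -1, -1, -1, -1, -1]
900 [423, 427, 428, 422, 423, 423, -1, -1, -1, -1, -1, -1]
950 [-1, -1, -1, -1, -1, -1, -1, -1, -1, -1, -1, -1]
```

View pics/c.png

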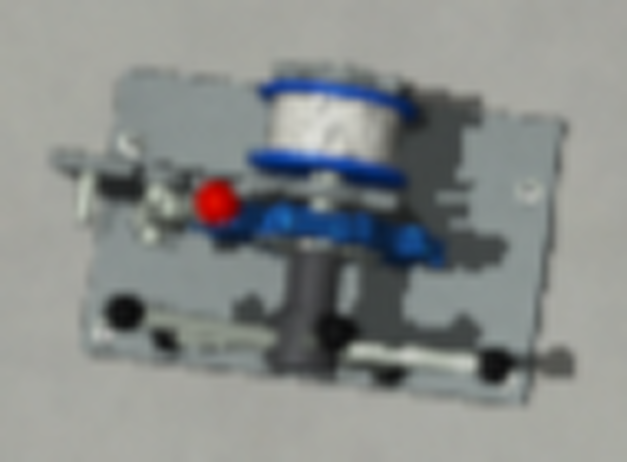

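View pics/d.png

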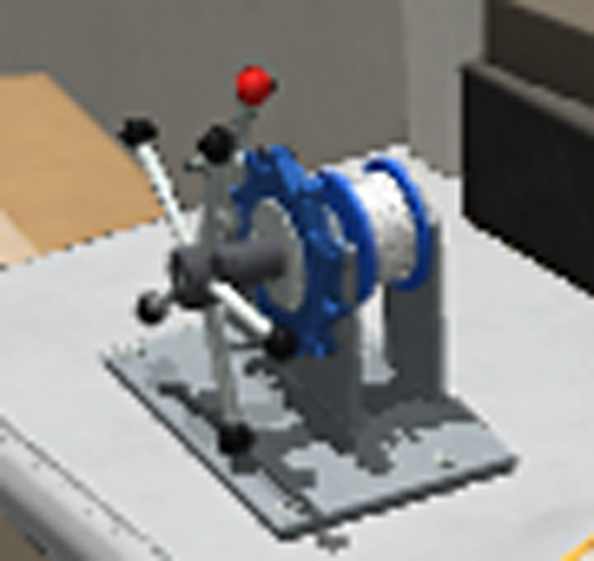

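The close-ups show the pawl lever's red knob, the up spoke's knob, and the knobs to the left and right. They agree on origin ≈ (473.5, 188.5), yaw ≈ -0.10 and all the given sizes. I'm moving above the lever's right side with the gripper shut and the tool turned so that its y points along the dispenser's left.

```bash
python3 -m crank '[{"offset":[-0.04,-0.03,-0.03],"dr":[0,0,-2]},{"offset":[-0.09,-0.065,-0.04],"dr":[0,0,-4]},{"offset":[-0.138,-0.1,-0.04],"dr":[0,0,-6]},{"offset":[-0.186,-0.136,-0.04],"dr":[0,0,-8]},{"offset":[-0.234,-0.172,-0.04],"dr":[0,0,-10]},{"offset":[-0.28,-0.207,-0.04],"dr":[0,0,-12]},{"offset":[-0.326,-0.242,-0.04],"dr":[0,0,-14.5]},{"offset":[-0.368,-0.2755,-0.04],"dr":[0,0,-16.5]}]' -1 40
cat >> h.py <<'E'
YAW=-0.1016;O=np.array([473.5,188.5,0]);R=np.array([[np.cos(YAW),-np.sin(YAW),0],[np.sin(YAW),np.cos(YAW),0],[0,0,1]])
def st():
    r=readout.sense();from scipy.spatial.transform import Rotation as Q
    q=r["orientation"];m=Q.from_quat(q[[1,2,3,0]]).as_matrix()
    print("t",r["time_s"],"tcp disp frame",(R.T@(r["tcp_pos"]-O)).round(1),"F disp",(R.T@r["ft_force"]).round(2),"w",r["gripper_width"]); print("tool axes in disp\n",(R.T@m).round(3))
E
python3 -c "
from h import *
st()"
```

```text
time_s: 1.2
tcp_pos: [474.0, 181.6, 290.4]
orientation: [0.0, 0.051, 0.999, 0.0]
ft_force: [0.9, 0.6, 0.2]
gripper_width: 0.3
gripper_force: 0.0
t 1.2 tcp disp frame [  1.2  -6.8 290.4] F disp [0.84 0.69 0.18] w 0.31455782053232156
tool axes in disp
 [[-1. -0.  0.]
 [-0.  1.  0.]
 [-0.  0. -1.]]
```

```bash
python3 -m crank '[{"offset":[0,0,0.02],"dr":[0,0,0]},{"offset":[0,0,0.045],"dr":[0,0,0]},{"offset":[0,0,0.07],"dr":[0,0,0]},{"offset":[0,0,0.083],"dr":[0,0,0]},{"offset":[0,0,0.089],"dr":[0,0,0]},{"offset":[0,0,0.089],"dr":[0,0,0]}]'
python3 - <<'E'
from h import *
st()
a=snapshot("scene");b=snapshot("top")
A=cv2.resize(a["pixels"][115:205,160:260],None,fx=4,fy=4,interpolation=cv2.INTER_CUBIC)
B=cv2.resize(b["pixels"][150:240,130:230],None,fx=4,fy=4,interpolation=cv2.INTER_CUBIC)
cv2.imwrite("pics/e.png",np.hstack([A,B]))
E
```

```text
time_s: 1.95
tcp_pos: [473.3, 183.6, 201.4]
orientation: [0.0, 0.051, 0.999, 0.0]
ft_force: [-0.4, 0.6, 0.6]
gripper_width: 0.1
gripper_force: 0.0
t 1.95 tcp disp frame [  0.3  -4.9 201.4] F disp [-0.41  0.51  0.58] w 0.05062648432477241
tool axes in disp
 [[-1.  0.  0.]
 [ 0.  1.  0.]
 [-0.  0. -1.]]
```

View pics/e.png

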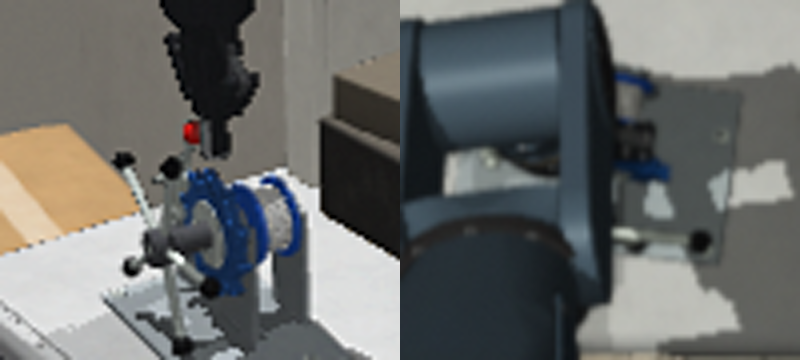

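Left panel: the shut fingers stand just right of the red knob (192,131) and above the disc. Top panel: the arm hides the lever. I'm pushing left.

```bash
python3 -m crank '[{"offset":[0,0.005,0],"dr":[0,0,0]},{"offset":[0,0.01,0],"dr":[0,0,0]},{"offset":[0,0.015,0],"dr":[0,0,0]},{"offset":[0,0.02,0],"dr":[0,0,0]},{"offset":[0,0.025,0],"dr":[0,0,0]},{"offset":[0,0.03,0],"dr":[0,0,0]},{"offset":[0,0.035,0],"dr":[0,0,0]},{"offset":[0,0.04,0],"dr":[0,0,0]}]' | egrep 'pos|force'
python3 -m crank '[{"offset":[0,0.005,0],"dr":[0,0,0]},{"offset":[0,0.01,0],"dr":[0,0,0]},{"offset":[0,0.015,0],"dr":[0,0,0]},{"offset":[0,0.02,0],"dr":[0,0,0]},{"offset":[0,0.025,0],"dr":[0,0,0]},{"offset":[0,0.03,0],"dr":[0,0,0]},{"offset":[0,0.035,0],"dr":[0,0,0]},{"offset":[0,0.035,0],"dr":[0,0,0]}]' | egrep 'pos|force'
cat >> h.py <<'E'
def red():
    s=snapshot("scene");im=s["pixels"].astype(int);m=(im[...,2]>110)&(im[...,1]<60)&(im[...,0]<60);m[:,260:]=0;m[:115]=0;m[220:]=0
    if m.sum()==0: print("no red");return
    P,_=pts(s);ys,xs=np.nonzero(m);print("red",m.sum(),xs.mean(),ys.mean(),(R.T@(np.median(P[m],0)-O)).round(1)); 
    for w in(0,.2,.45,.7,.95):
        t=w-np.arcsin(46/105);print(w,proj(s,O+R@np.array([0,78+105*np.sin(t),98+105*np.cos(t)])).round(1))
E
python3 -c "
from h import *
st();red()"
```

```text
tcp_pos: [477.2, 223.6, 201.3]
ft_force: [-0.5, -1.2, -0.5]
gripper_force: 0.1
tcp_pos: [480.8, 258.4, 201.3]
ft_force: [-0.8, 0.1, -0.4]
gripper_force: 0.0
t 4.05 tcp disp frame [2.000e-01 7.030e+01 2.013e+02] F disp [-0.79 -0.03 -0.4 ] w 0.28182792166791637
tool axes in disp
 [[-1. -0.  0.]
 [-0.  1.  0.]
 [-0.  0. -1.]]
red 15 195.93333333333334 138.26666666666668 [ -4.4 122.2 196.1]
0 [208.3 147.4]
0.2 [205.7 143.5]
0.45 [202.3 140.1]
0.7 [199.1 138.5]
0.95 [196.3 138.7]
```

The lever is at its stop (195.9,138.3). Next I lift, go over to the right of the upper spoke and descend.

```bash
python3 -m crank '[{"offset":[0,0,-0.03],"dr":[0,0,0]},{"offset":[0,0,-0.065],"dr":[0,0,0]},{"offset":[0.01,-0.02,-0.07],"dr":[0,0,0]},{"offset":[0.03,-0.06,-0.07],"dr":[0,0,0]},{"offset":[0.045,-0.1,-0.07],"dr":[0,0,0]},{"offset":[0.05,-0.13,-0.07],"dr":[0,0,0]},{"offset":[0.05,-0.136,-0.07],"dr":[0,0,0]},{"offset":[0.05,-0.136,-0.07],"dr":[0,0,0]}]' | egrep 'pos|force'
python3 -m crank '[{"offset":[0,0,0.025],"dr":[0,0,0]},{"offset":[0,0,0.05],"dr":[0,0,0]},{"offset":[0,0,0.065],"dr":[0,0,0]},{"offset":[0,0,0.07],"dr":[0,0,0]},{"offset":[0,0,0.07],"dr":[0,0,0]}]' | egrep 'pos|force'
python3 - <<'E'
from h import *
st();red()
a=snapshot("scene")
for w in(0,-.628): print(w,proj(a,O+R@np.array([-50,-88*np.sin(.314+w),110+88*np.cos(.314+w)])),proj(a,O+R@np.array([-50,-88*np.sin(.314+w-1.257),110+88*np.cos(.314+w-1.257)])))
A=cv2.resize(a["pixels"][115:205,160:260],None,fx=6,fy=6,interpolation=cv2.INTER_CUBIC)
cv2.imwrite("pics/f.png",A)
E
```

```text
tcp_pos: [417.8, 127.8, 271.5]
ft_force: [0.7, 0.8, 0.2]
gripper_force: 0.0
tcp_pos: [417.6, 128.4, 201.2]
ft_force: [0.7, 0.3, 0.1]
gripper_force: 0.0
t 5.725 tcp disp frame [-49.5 -65.5 201.2] F disp [0.66 0.33 0.08] w -0.11472536168092275
tool axes in disp
 [[-1.    -0.001 -0.   ]
 [-0.001  1.     0.   ]
 [ 0.     0.    -1.   ]]
red 10 195.2 138.5 [ -6.7 122.4 194. ]
0 [208.3 147.4]
0.2 [205.7 143.5]
0.45 [202.3 140.1]
0.7 [199.1 138.5]
0.95 [196.3 138.7]
0 [202.7942866  156.46001426] [190.75487942 154.72694204]
-0.628 [195.63518561 150.67748848] [189.76889775 166.34983367]
```

View pics/f.png

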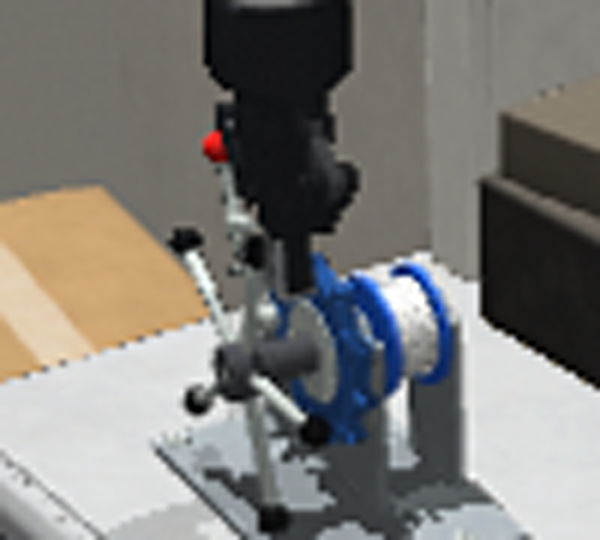

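The fingers are to the right of the upper spoke's knob (252,250 in the crop) and the lever is still up at (216,147). I'm pushing the spoke left and stopping about 13 mm short.

```bash
python3 -m crank '[{"offset":[0,0.007,0],"dr":[0,0,0]},{"offset":[0,0.014,0],"dr":[0,0,0]},{"offset":[0,0.02,0],"dr":[0,0,0]},{"offset":[0,0.025,0],"dr":[0,0,0]},{"offset":[0,0.03,0],"dr":[0,0,0]},{"offset":[0,0.035,0],"dr":[0,0,0]},{"offset":[0,0.04,0],"dr":[0,0,0]},{"offset":[0,0.045,0],"dr":[0,0,0]}]' | egrep 'pos|force'
python3 -m crank '[{"offset":[0,0.005,0],"dr":[0,0,0]},{"offset":[0,0.01,0],"dr":[0,0,0]},{"offset":[0,0.01,0],"dr":[0,0,0]},{"offset":[0,0.01,0],"dr":[0,0,0]}]' | egrep 'pos|force'
cat >> h.py <<'E'
def knob(s,w,k):
    t=.314+w+k*1.2566; return O+R@np.array([-50,-88*np.sin(t),110+88*np.cos(t)])
def wheel(view="scene",ks=(0,1,2,3,4),guess=0.,up=6):
    s=snapshot(view);im=cv2.resize(s["pixels"],None,fx=up,fy=up,interpolation=cv2.INTER_CUBIC)
    g=im.max(-1)
    for k in ks:
        p=proj(s,knob(s,guess,k));c=((p+.5)*up-.5);r=7*up//2
        x0,y0=int(c[0])-r,int(c[1])-r;sub=(g[y0:y0+2*r,x0:x0+2*r]<50).astype(np.uint8)
        n,l,stt,ce=cv2.connectedComponentsWithStats(sub)
        if n<2: print(k,"none");continue
        i=min(range(1,n),key=lambda j:np.hypot(*(ce[j]-r))if stt[j,4]>40 else 99)
        q=((ce[i]+[x0,y0])+.5)/up-.5
        ws=np.linspace(guess-.35,guess+.35,281);d=[np.hypot(*(proj(s,knob(s,w,k))-q)) for w in ws];j=int(np.argmin(d))
        print(view,k,"pix",q.round(1),"area",stt[i,4]/up**2,"w",round(ws[j],3),"res",round(d[j],2))
E
python3 -c "
from h import *
st();red();wheel(guess=-.47);wheel('top',guess=-.47)"
```

```text
tcp_pos: [421.8, 172.9, 201.3]
ft_force: [-1.1, -2.1, 1.5]
gripper_force: 1.0
tcp_pos: [422.7, 182.8, 201.2]
ft_force: [-0.4, -0.5, 0.9]
gripper_force: 0.0
t 7.325 tcp disp frame [-50.  -10.8 201.2] F disp [-0.39 -0.52  0.9 ] w 0.36171040128064536
tool axes in disp
 [[-1.  0. -0.]
 [ 0.  1.  0.]
 [ 0.  0. -1.]]
no red
scene 0 pix [195.8 151.2] area 8.25 w -0.605 res 0.5
scene 1 pix [209.7 174.5] area 29.88888888888889 w -0.475 res 0.83
scene 2 pix [209.5 200.3] area 21.916666666666668 w -0.402 res 0.24
scene 3 pix [196.8 192. ] area 13.333333333333334 w -0.497 res 0.53
scene 4 pix [188.9 162.6] area 8.416666666666666 w -0.455 res 0.68
top 0 pix [166.2 206. ] area 5.777777777777778 w -0.462 res 2.56
top 1 pix [199.9 208.9] area 32.416666666666664 w -0.487 res 0.26
top 2 pix [199.3 210.2] area 26.02777777777778 w -0.512 res 0.8
top 3 pix [166.  207.8] area 19.97222222222222 w -0.432 res 0.34
4 none
```

```bash
python3 -m crank '[{"offset":[0,0.004,0],"dr":[0,0,0]},{"offset":[0,0.008,0],"dr":[0,0,0]},{"offset":[0,0.011,0],"dr":[0,0,0]},{"offset":[0,0.013,0],"dr":[0,0,0]},{"offset":[0,0.013,0],"dr":[0,0,0]},{"offset":[0,0.013,0],"dr":[0,0,0]}]' | egrep 'pos|force'
python3 -c "
from h import *
st()"
python3 -m crank '[{"offset":[0,-0.01,0],"dr":[0,0,0]},{"offset":[0,-0.02,0],"dr":[0,0,0]},{"offset":[0,-0.04,-0.01],"dr":[0,0,0]},{"offset":[0,-0.06,-0.04],"dr":[0,0,0]},{"offset":[0,-0.08,-0.08],"dr":[0,0,0]},{"offset":[0,-0.1,-0.12],"dr":[0,0,0]},{"offset":[0,-0.13,-0.14],"dr":[0,0,0]},{"offset":[0,-0.16,-0.14],"dr":[0,0,0]}]' | egrep 'pos|force'
python3 - <<'E'
from h import *
st();red();wheel(guess=-.6);wheel('top',guess=-.6)
a=snapshot("scene");b=snapshot("top")
A=cv2.resize(a["pixels"][125:205,170:250],None,fx=5,fy=5,interpolation=cv2.INTER_CUBIC)
B=cv2.resize(b["pixels"][150:230,130:210],None,fx=5,fy=5,interpolation=cv2.INTER_CUBIC)
cv2.imwrite("pics/g.png",np.hstack([A,B]))
E
```

```text
tcp_pos: [424.1, 195.7, 201.4]
ft_force: [-1.4, -0.9, 0.2]
gripper_force: 0.5
t 8.225 tcp disp frame [-49.9   2.1 201.4] F disp [-1.33 -1.07  0.17] w 0.1594162531471495
tool axes in disp
 [[-1.  0. -0.]
 [ 0.  1.  0.]
 [ 0.  0. -1.]]
tcp_pos: [408.7, 34.8, 343.4]
ft_force: [-0.4, 0.3, -0.4]
gripper_force: 0.0
t 9.225 tcp disp frame [ -48.9 -159.5  343.4] F disp [-0.41  0.28 -0.37] w -0.25182151597004965
tool axes in disp
 [[-1.     0.     0.006]
 [ 0.     1.    -0.   ]
 [-0.006 -0.    -1.   ]]
red 16 196.125 138.5 [ -4.1 122.4 193.9]
0 [208.3 147.4]
0.2 [205.7 143.5]
0.45 [202.3 140.1]
0.7 [199.1 138.5]
0.95 [196.3 138.7]
scene 0 pix [195.5 151.1] area 16.166666666666668 w -0.638 res 0.43
scene 1 pix [209.1 171.3] area 21.666666666666668 w -0.597 res 0.51
scene 2 pix [210.4 198.9] area 16.666666666666668 w -0.547 res 0.04
scene 3 pix [197.8 194.4] area 14.083333333333334 w -0.617 res 0.87
scene 4 pix [188.9 165.6] area 7.055555555555555 w -0.595 res 0.85
top 0 pix [162.2 202.7] area 20.86111111111111 w -0.61 res 0.34
top 1 pix [198.2 208.4] area 27.083333333333332 w -0.582 res 0.14
top 2 pix [200.7 209.7] area 30.5 w -0.607 res 1.38
top 3 pix [169.3 208.5] area 1.3333333333333333 w -0.555 res 0.5
top 4 pix [146.3 203.1] area 13.805555555555555 w -0.532 res 0.07
```

View pics/g.png

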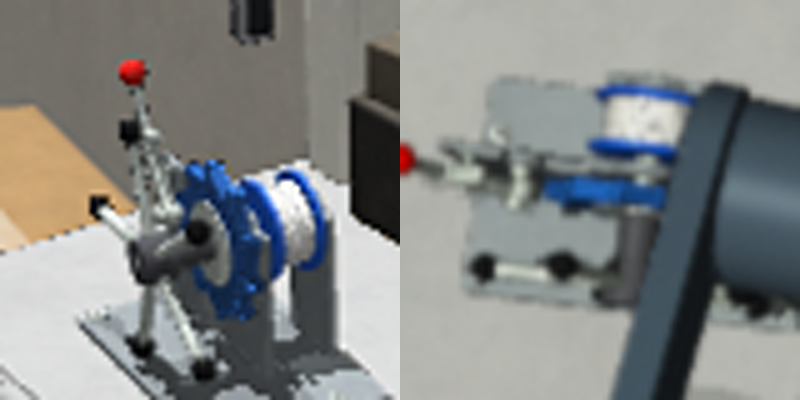

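Left panel: the lever's red knob (132,72) is still at the stop. The pushed spoke's knob is at (129,130), and the wheel is at about -0.60, one notch back. Now I go over to the lever's left side.

```bash
python3 -m crank '[{"offset":[-0.01,0.04,0],"dr":[0,0,0]},{"offset":[-0.02,0.09,0.01],"dr":[0,0,0]},{"offset":[-0.03,0.14,0.03],"dr":[0,0,0]},{"offset":[-0.04,0.19,0.04],"dr":[0,0,0]},{"offset":[-0.05,0.24,0.04],"dr":[0,0,0]},{"offset":[-0.05,0.29,0.04],"dr":[0,0,0]},{"offset":[-0.05,0.326,0.04],"dr":[0,0,0]},{"offset":[-0.05,0.326,0.04],"dr":[0,0,0]}]' | egrep 'pos|force'
python3 -m crank '[{"offset":[0,0,0.03],"dr":[0,0,0]},{"offset":[0,0,0.06],"dr":[0,0,0]},{"offset":[0,0,0.085],"dr":[0,0,0]},{"offset":[0,0,0.1],"dr":[0,0,0]},{"offset":[0,0,0.1],"dr":[0,0,0]},{"offset":[0,0,0.1],"dr":[0,0,0]}]' | egrep 'pos|force'
python3 -c "
from h import *
st();red()
wheel(guess=-.6)"
```

```text
tcp_pos: [489.7, 358.9, 300.2]
ft_force: [-0.2, -0.4, -1.3]
gripper_force: 0.0
tcp_pos: [491.3, 355.8, 202.2]
ft_force: [-0.3, -0.1, -0.3]
gripper_force: 0.0
t 11.225 tcp disp frame [  0.8 168.2 202.2] F disp [-0.3  -0.15 -0.3 ] w -0.05565670047833436
tool axes in disp
 [[-1.     0.     0.002]
 [ 0.     1.     0.001]
 [-0.002  0.001 -1.   ]]
red 9 195.33333333333334 138.88888888888889 [ -6.2 120.3 193.2]
0 [208.3 147.4]
0.2 [205.7 143.5]
0.45 [202.3 140.1]
0.7 [199.1 138.5]
0.95 [196.3 138.7]
scene 0 pix [195.5 151. ] area 16.72222222222222 w -0.64 res 0.35
scene 1 pix [209.3 171.5] area 25.194444444444443 w -0.587 res 0.44
scene 2 pix [210.3 198.5] area 22.416666666666668 w -0.572 res 0.27
scene 3 pix [197.9 194.5] area 17.444444444444443 w -0.625 res 0.89
scene 4 pix [189.  165.8] area 8.38888888888889 w -0.6 res 0.76
```

```bash
python3 -m crank '[{"offset":[0,-0.008,0],"dr":[0,0,0]},{"offset":[0,-0.014,0],"dr":[0,0,0]},{"offset":[0,-0.019,0],"dr":[0,0,0]},{"offset":[0,-0.024,0],"dr":[0,0,0]},{"offset":[0,-0.029,0],"dr":[0,0,0]},{"offset":[0,-0.034,0],"dr":[0,0,0]},{"offset":[0,-0.039,0],"dr":[0,0,0]},{"offset":[0,-0.044,0],"dr":[0,0,0]}]' | egrep 'pos|force'
python3 -m crank '[{"offset":[0,-0.005,0],"dr":[0,0,0]},{"offset":[0,-0.01,0],"dr":[0,0,0]},{"offset":[0,-0.015,0],"dr":[0,0,0]},{"offset":[0,-0.02,0],"dr":[0,0,0]},{"offset":[0,-0.025,0],"dr":[0,0,0]},{"offset":[0,-0.03,0],"dr":[0,0,0]},{"offset":[0,-0.035,0],"dr":[0,0,0]},{"offset":[0,-0.035,0],"dr":[0,0,0]}]' | egrep 'pos|force'
python3 -c "
from h import *
st();red()
wheel(guess=-.6)"
```

```text
tcp_pos: [486.1, 311.2, 201.1]
ft_force: [-1.0, 0.6, 0.2]
gripper_force: 0.1
tcp_pos: [482.7, 276.6, 201.3]
ft_force: [-0.9, 0.0, -0.6]
gripper_force: 0.0
t 13.325 tcp disp frame [2.000e-01 8.850e+01 2.013e+02] F disp [-0.94 -0.08 -0.64] w 0.19935742149013003
tool axes in disp
 [[-1.     0.001 -0.   ]
 [ 0.001  1.    -0.   ]
 [ 0.    -0.    -1.   ]]
red 7 204.0 142.28571428571428 [ -4.4  54.9 204.7]
0 [208.3 147.4]
0.2 [205.7 143.5]
0.45 [202.3 140.1]
0.7 [199.1 138.5]
0.95 [196.3 138.7]
scene 0 pix [195.7 151.1] area 18.194444444444443 w -0.617 res 0.37
scene 1 pix [209.  171.3] area 23.38888888888889 w -0.597 res 0.61
scene 2 pix [210.3 198.4] area 23.02777777777778 w -0.58 res 0.32
scene 3 pix [197.8 194.3] area 14.305555555555555 w -0.617 res 0.87
scene 4 pix [188.9 165.7] area 7.555555555555555 w -0.595 res 0.81
```

```bash
python3 -m crank '[{"offset":[0,0.01,0],"dr":[0,0,0]},{"offset":[0,0.02,0],"dr":[0,0,0]},{"offset":[0,0.04,0],"dr":[0,0,0]},{"offset":[0,0.07,0],"dr":[0,0,0]},{"offset":[0,0.09,0],"dr":[0,0,0]},{"offset":[0,0.09,0],"dr":[0,0,0]}]' | egrep 'pos|force'
python3 - <<'E'
from h import *
red();wheel(guess=-.6)
a=snapshot("scene");b=snapshot("top")
A=cv2.resize(a["pixels"][125:205,170:250],None,fx=5,fy=5,interpolation=cv2.INTER_CUBIC)
B=cv2.resize(b["pixels"][150:230,130:210],None,fx=5,fy=5,interpolation=cv2.INTER_CUBIC)
cv2.imwrite("pics/i.png",np.hstack([A,B]))
E
```

```text
tcp_pos: [491.7, 368.3, 201.1]
ft_force: [0.4, -0.6, -0.1]
gripper_force: 0.0
red 14 207.78571428571428 147.35714285714286 [ -5.2  28.6 195.9]
0 [208.3 147.4]
0.2 [205.7 143.5]
0.45 [202.3 140.1]
0.7 [199.1 138.5]
0.95 [196.3 138.7]
scene 0 pix [195.7 151.1] area 18.166666666666668 w -0.617 res 0.38
scene 1 pix [209.2 171.5] area 24.555555555555557 w -0.59 res 0.49
scene 2 pix [210.3 198.5] area 22.305555555555557 w -0.572 res 0.26
scene 3 pix [198.  194.5] area 17.944444444444443 w -0.628 res 0.81
scene 4 pix [189.  165.8] area 8.416666666666666 w -0.6 res 0.76
```

View pics/i.png

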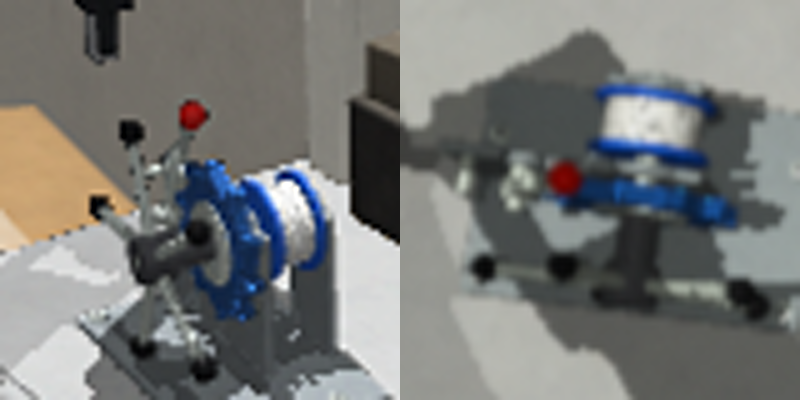

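Left panel: the red knob is back at (192,115), i.e. (207.8,147.4), which matches its starting position to within half a pixel. The wheel sits one notch back. I'm retreating upward, then a final check.

```bash
python3 -m crank '[{"offset":[0,0,-0.03],"dr":[0,0,0]},{"offset":[0,0.02,-0.08],"dr":[0,0,0]},{"offset":[0,0.05,-0.12],"dr":[0,0,0]},{"offset":[0,0.09,-0.14],"dr":[0,0,0]},{"offset":[0,0.11,-0.14],"dr":[0,0,0]},{"offset":[0,0.11,-0.14],"dr":[0,0,0]},{"offset":[0,0.11,-0.14],"dr":[0,0,0]},{"offset":[0,0.11,-0.14],"dr":[0,0,0]}]' | egrep 'pos|force'
python3 - <<'E'
from h import *
st();red();wheel(guess=-.6);wheel('top',guess=-.6)
b=snapshot("top");im=b["pixels"].astype(int);m=(im[...,2]>110)&(im[...,1]<60)&(im[...,0]<60);m[:,225:]=0;m[:155]=0;m[225:]=0;m[:,:130]=0
ys,xs=np.nonzero(m);print(m.sum(),xs.mean(),ys.mean())
for w in(0,.03,.1): 
    t=w-np.arcsin(46/105);print(w,proj(b,O+R@np.array([0,78+105*np.sin(t),98+105*np.cos(t)])).round(2))
E
```

```text
tcp_pos: [503.1, 474.5, 340.9]
ft_force: [-1.3, 0.1, 0.5]
gripper_force: 0.0
t 15.375 tcp disp frame [  0.4 287.5 340.9] F disp [-1.32 -0.    0.51] w 0.15850072051559125
tool axes in disp
 [[-1.     0.002 -0.001]
 [ 0.002  1.    -0.001]
 [ 0.001 -0.001 -1.   ]]
red 18 207.77777777777777 147.05555555555554 [ -3.6  28.1 196.4]
0 [208.3 147.4]
0.2 [205.7 143.5]
0.45 [202.3 140.1]
0.7 [199.1 138.5]
0.95 [196.3 138.7]
scene 0 pix [195.7 151.1] area 18.02777777777778 w -0.615 res 0.41
scene 1 pix [209.2 171.4] area 22.25 w -0.592 res 0.52
scene 2 pix [210.3 198.9] area 16.72222222222222 w -0.547 res 0.07
scene 3 pix [198.  194.4] area 18.61111111111111 w -0.625 res 0.77
scene 4 pix [189.  165.7] area 8.61111111111111 w -0.6 res 0.73
top 0 pix [162.3 202.7] area 35.0 w -0.607 res 0.29
top 1 pix [198.4 208.4] area 26.305555555555557 w -0.572 res 0.16
top 2 pix [200.3 209.9] area 25.555555555555557 w -0.577 res 1.11
top 3 pix [169.7 209.6] area 8.5 w -0.575 res 1.52
top 4 pix [146.2 203. ] area 26.944444444444443 w -0.492 res 0.09
32 162.375 185.15625
0 [162.61 185.53]
0.03 [161.54 185.35]
0.1 [158.98 184.94]
```

The lever's top-view position is exactly what it was at the start (162.375, 185.156), so the pawl is fully down and the wheel is one notch back.

```bash
python3 -c "
from rig import order
print(order.sign_off())"
```

```text
the job is handed in; nothing more can be done
None
```

The job is handed in: the camera images put the blue wheel one notch back (about -0.60 rad) and its lever exactly where it started, so the pawl is fully down; the arm finished clear at about 15 s, and I never went near the green dispenser or the loose items.

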